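# Bring out the toolholder tray

### The job

Two pull-out trays stand on the tool bench; the one with the two flat slotted strap clamps was left out, and the one with the tapered toolholder is in. With a fingertip, push the strap-clamp tray fully home; then hook a fingertip behind the front lip of the toolholder tray and draw it fully out to its stop, so that the toolholder still stands upright in it. Do not pinch the lips, do not lift anything, have only one tray out at a time, leave the clamps in their tray, and leave the mallet, the green stand and the brass sleeve where they are.

Things in the scene. Friction and masses are not known exactly. Their poses are not given: they have to be found in the camera images.
- holder_tray (a joint): how far the toolholder tray is drawn out of its rack, in m: 0 = fully home against the rear stop, 0.150 = fully out against the front stop. It slides level, straight and stiffly without any spring or catch (about 2.5 N of friction, a little more when moved fast), and stays where it is left. At the start it is home or up to 10 mm short of it
- holder_lip (a point): middle of the top edge of the front lip of the toolholder tray. The lip is an upright bare-steel bar across the front of the tray, 132 mm wide (y), 8 mm thick (x), its top 50 mm and its lower edge 9 mm above the bench. Axes turn with the tray: +x points into the rack (the way the tray goes home), -x is the way it is drawn out, z up. Behind the lip (+x) the tray floor lies 37 mm below the lip's top, and at least 60 mm of it is bare; in front of the lip is open bench
- holder_floor (a point): middle of the upper face of the floor of the toolholder tray, 13 mm above the bench, 140 mm behind the middle of the lip; same axes. The tray is 280 mm long and 132 mm wide over all, with side and rear walls that rise 18 mm over the floor
- holder_rack: fixed grey steel rack that the toolholder tray slides in, 270 mm long (x) and 164 mm wide; the origin is the middle of its front lower edge, on the bench, +x into the rack. Side rails are 36 mm high. Over its rear half, from 140 mm behind the front edge, an open guard of crosswise bars stands on posts, its top 141 mm above the bench. With the tray home, the lip stands 4 to 12 mm in front of the front edge
- clamp_tray (a joint): how far the strap-clamp tray is drawn out of its rack, in m: 0 = fully home against the rear stop, 0.150 = fully out against the front stop. It slides level, straight and stiffly without any spring or catch (about 2.5 N of friction, a little more when moved fast), and stays where it is left. At the start it is 70 to 110 mm out
- clamp_lip (a point): middle of the top edge of the front lip of the strap-clamp tray. The lip is an upright bare-steel bar across the front of the tray, 132 mm wide (y), 8 mm thick (x), its top 50 mm and its lower edge 9 mm above the bench. Axes turn with the tray: +x points into the rack (the way the tray goes home), -x is the way it is drawn out, z up. Behind the lip (+x) the tray floor lies 37 mm below the lip's top, and at least 60 mm of it is bare; in front of the lip is open bench
- clamp_floor (a point): middle of the upper face of the floor of the strap-clamp tray, 13 mm above the bench, 140 mm behind the middle of the lip; same axes. The tray is 280 mm long and 132 mm wide over all, with side and rear walls that rise 18 mm over the floor
- clamp_rack: fixed grey steel rack that the strap-clamp tray slides in, 270 mm long (x) and 164 mm wide; the origin is the middle of its front lower edge, on the bench, +x into the rack. Side rails are 36 mm high. Over its rear half, from 140 mm behind the front edge, an open guard of crosswise bars stands on posts, its top 141 mm above the bench. With the tray home, the lip stands 4 to 12 mm in front of the front edge
- holder_center (a point): centre of the loose steel toolholder, half-way up: a tapered cone 84 mm tall that stands on its 62 mm round flange, small end up, in the toolholder tray, at least 100 mm behind the lip; it is only carried along by the tray; z is its own upward axis
- strap_a_center (a point): centre of one of the two loose strap clamps lying in the strap-clamp tray: dark steel bar 100 x 32 x 16 mm with a long slot, more or less along the tray; z up
- strap_b_center (a point): centre of the other strap clamp, of the same size, beside the first
- mallet_center (a point): bystander: soft-faced mallet lying on the bench, the middle of its head (124 mm long, 54 mm thick, along y); the 200 mm handle runs from the head along -x
- stand_center (a point): bystander: heavy round green base 110 mm across with a steel column, 160 mm tall in all; this point is on its axis 15 mm above the bench
- sleeve_center (a point): bystander: brass flanged sleeve standing on the bench, 48 mm across and 45 mm tall, its centre
There are look-alikes about, which are no part of the job. Leave any red or turquoise look-alike of the part that bears strap_b_center alone.

How it is judged:
By the outcome, as a careful person would: the job done as asked, in the order asked, and still so for the second after the job is handed in, with the robot touching nothing.
It also fails if it takes over 50 s, if anything falls off the work surface, if the arm or the gripper's body presses on something with over 40 N, if the wrist force passes 120 N, or if a joint passes its speed limit or range.

### The arm

A 6-joint arm with a two-finger parallel gripper is mounted at the origin on the work surface. World frame = base frame: x ahead of the robot, y to its left, z up, the work surface at z = 0. Lengths are in m, angles in rad, forces in N, time in s.
With the tool pointing down it reaches from about 0.325 to 0.775 m from the base axis. Payload 5.5 kg.
Tool frame: the origin (TCP) lies at the very end of the fingers, on their centre line; the grasp point (between the pads) lies 19 mm behind it; y points along the fingers, z is the direction in which the jaws open and shut, and the axes are right-handed (so a half turn about y gives the same grasp; the last joint's range is limited). The gripper opens to 88 mm and grips with 3 to 60 N. Pads are 20 mm wide; open, the fingers measure 115 mm over their backs; the gripper's body (75 mm by 178 mm) begins 61 mm behind the grasp point.
Start: joints at [1.119, 0.091, 1.231, -0, 1.82, -0.057], TCP at [0.231, 0.554, 0.223] pointing down, gripper open.
Joint ranges: [-2.87, 2.87], [-0.86, 2.18], [0.17, 2.46], [-1.51, 4.65], [0.06, 2.69], [-2.65, 2.65]. Speed limits (rad/s): [2.57, 2.57, 3.01, 3.14, 3.14, 3.14].

### API

Orientations are given as a unit quaternion [w, x, y, z].
In Python, from cell import observe, camera, calibration, job_done gives the robot as it stands.
- The arm moves only by the tool jog_arm, never from a script. Its argument "increments" is a list of rows, each a list of 4 numbers: the shift along the world's x, y, z in units of 30 mm (1.0 is 30 mm), then the turn about the world's z in units of 10 degrees (1.0 is 10 degrees). In form: [[dx, dy, dz, roll], ...]. A call has 1 to 20 rows; each row is the pose to reach, as a shift and turn from the pose commanded when the call began; what a row does not reach only later rows make up. A row lasts 1/8 s, in which the tool goes at most 62.5 mm and 10.7 degrees, less where a joint would pass 70% of its speed; a pose out of reach is approached as far as the arm can. A call with a gripper value outside its range is refused whole. "gripper" is the finger opening in mm, from 0 to 87.8, set as the call begins (left out, the last holds). The fingers move at their own pace and stop on an object; the grip force is fixed at half the most. Time passes only in rows, so rows that repeat a pose let the fingers close. It gives the time, the measured TCP pose, the force and the opening at its end, in the units of the state.
- observe(): the state, without advancing time (a new reading comes with each control period).
- camera(name): name is "scene" or "top"; returns the picture (420x560x3 uint8, blue, green, red); there is no depth.
- calibration(name): a dict with "camera_matrix" (3x3 intrinsics, pixels), "k1" (the pictures are not rectified: a ray, as slopes to the right and down, at radius r is drawn at 1 + k1 r^2 times it, then the intrinsics apply), "rvec" (rotation vector, rad) and "tvec" (3), from world to camera coordinates, as OpenCV has them. Camera axes: x right, y down, z forward; pixel columns grow to the right and rows downward; lengths in m; the calibration is good to about 2 mm. A picture is of the moment at which its call begins. calibration takes no time and is no camera call.
- job_done(): hands the job in, once; it reports no verdict.
The state is a dict: "time_s": time; "joints": joint angles; "dq": joint speeds; "joint_torque": joint torques, N m; "tool_pos": TCP position; "tcp_rot": TCP orientation; "ft_force": force on the tool from outside, world axes, zero at the start; "torque": the same for the moment, N m; "opening": finger opening in m.
Only numpy, scipy, OpenCV 4.12 (cv2) and the standard library are available. Lean on these libraries where they do the work, as an engineer would, in place of code of your own. Each camera call takes 0.05 s, during which the arm holds its last target.

## Working session

There is one attempt and no reset: what is moved stays moved. The work goes in short steps, Python scripts to look and compute and a tool call to move; the robot and the scene stay as the last step left them, time stands still between calls to the robot, and variables do not carry over. Pictures are saved under pics/ and viewed, and the job is handed in when it is done.

Besides the shell and the picture viewer there is one more tool, called after ">>>" by a JSON object that holds its "api" and its "payload". jog_arm: Moves the arm, as the interface text tells. Its arguments: {"type":"object","properties":{"increments":{"type":"array","items":{"type":"array","items":{"type":"number"}}},"gripper":{"type":"number"}},"required":["increments"]}

```bash
mkdir -p pics; cat > h.py <<'E'
import numpy as np, cv2
from cell import observe, camera, calibration, job_done
def cal(n):
    c=calibration(n);return np.array(c["camera_matrix"],float),c["k1"],cv2.Rodrigues(np.array(c["rvec"],float))[0],np.array(c["tvec"],float).ravel()
def pix(n,p):
    K,k,R,t=cal(n);q=R@np.array(p,float)+t;s=q[:2]/q[2];s=s*(1+k*(s@s));return K[:2,:2]@s+K[:2,2]
def ray(n,uv,z):
    K,k,R,t=cal(n);p=cv2.undistortPoints(np.array([[uv]],float),K,np.array([k,0,0,0],float)).ravel()
    d=R.T@np.array([p[0],p[1],1]);o=-R.T@t;return o+d*(z-o[2])/d[2]
E
python3 - <<'E'
from h import *
for n in("scene","top"):
    cv2.imwrite(f"pics/{n}0.png",camera(n))
    K,k,R,t=cal(n);print(n,-R.T@t,k,K[0,0])
print(observe())
E
```

```text
scene [1.49659803 0.19415053 0.77098965] -0.03682978429164445 437.4245461843905
top [ 0.46083144 -0.00972563  1.10985322] -0.008448076262999659 427.07135272645013
{'time_s': 0.1, 'joints': array([ 1.11930803e+00,  9.17425607e-02,  1.23175568e+00, -2.25429000e-05,
        1.81984323e+00, -5.66883196e-02]), 'dq': array([-1.03222215e-03, -2.78702369e-04, -3.25027797e-03,  1.18936031e-03,
        8.97174642e-05, -1.06608379e-03]), 'joint_torque': array([ 2.86256683e-03, -4.47856200e+01, -4.07571459e+01,  7.00220768e-02,
        2.84943095e-02, -1.38994683e-04]), 'tool_pos': array([0.23065276, 0.55358828, 0.22165006]), 'tcp_rot': array([-0.69277359,  0.69397437, -0.13882793,  0.13853205]), 'ft_force': array([ 0.5928647 , -0.70561267, -0.52346443]), 'torque': array([-0.02083134,  0.01861297,  0.04057356]), 'opening': 0.0880218647415715}
```

View pics/scene0.png

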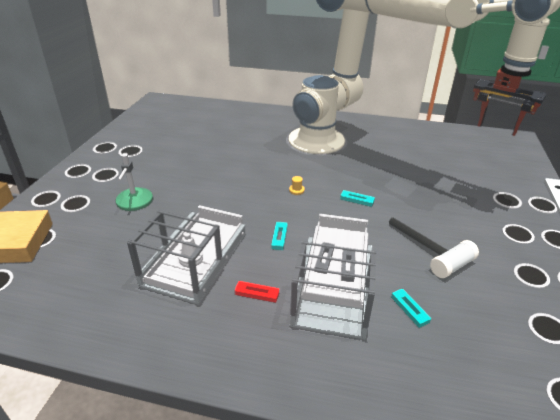

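View pics/top0.png

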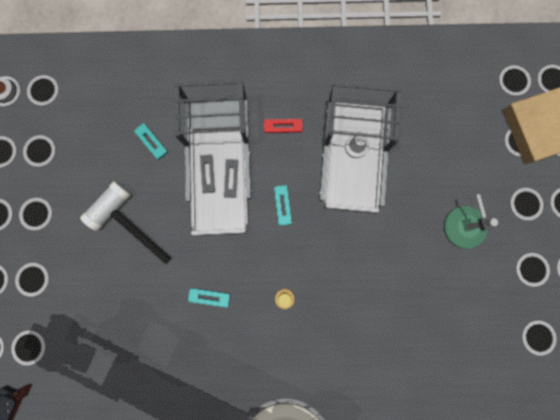

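The scene picture shows the clamp tray (lip about (343,222)) and the holder tray (lip about (219,213)). In the top picture the clamp tray's front edge is near (219,233) and the holder tray's near (352,209). The red and turquoise straps, mallet, stand and sleeve all lie outside the trays. I'll enlarge both trays next.

```bash
python3 - <<'E'
import cv2
a=cv2.imread("pics/top0.png")
cv2.imwrite("pics/t_c.png",cv2.resize(a[75:245,170:270],None,fx=4.5,fy=3.5*0+4.5,interpolation=cv2.INTER_CUBIC)[300:])
cv2.imwrite("pics/t_h.png",cv2.resize(a[130:220,310:400],None,fx=6,fy=6,interpolation=cv2.INTER_CUBIC))
b=cv2.imread("pics/scene0.png")
cv2.imwrite("pics/s_b.png",cv2.resize(b[195:335,130:390],None,fx=3,fy=3,interpolation=cv2.INTER_CUBIC))
E
```

```text
(no output)
```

View pics/t_c.png

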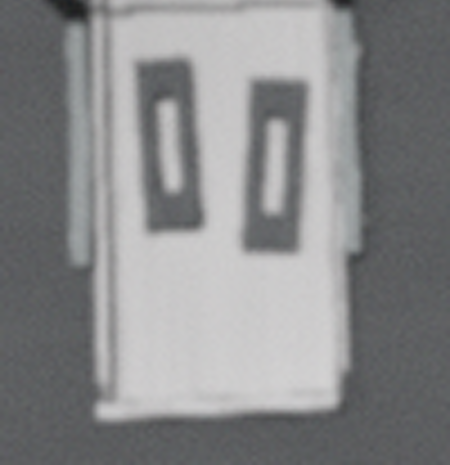

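View pics/t_h.png

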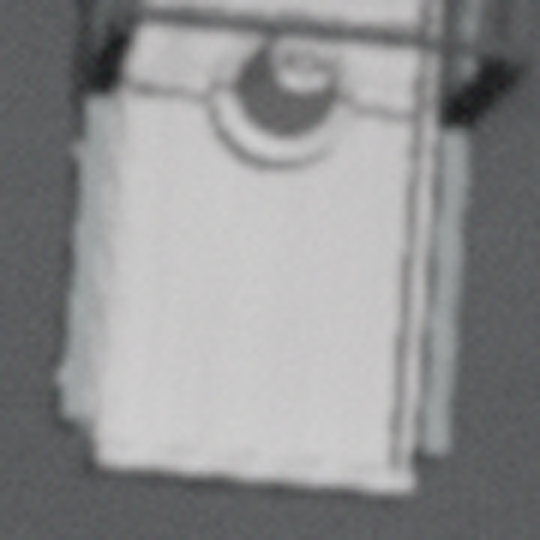

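View pics/s_b.png

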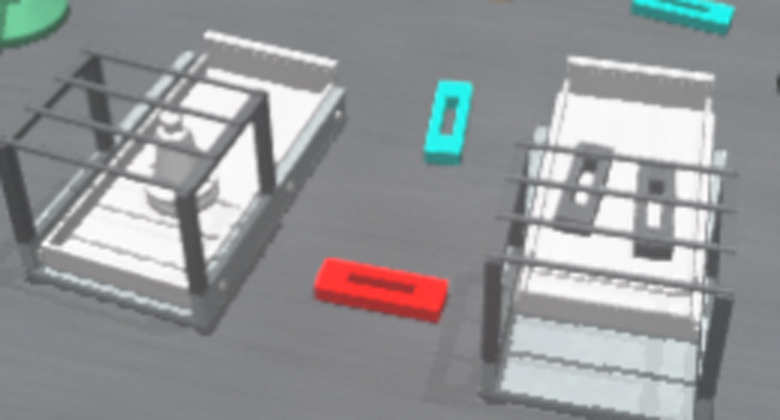

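```bash
python3 - <<'E'
from h import *
def T(x,y,s,ox,oy):return ((x+.5)/s-.5+ox,(y+.5)/s-.5+oy)
P={}
P["clamp top L"]=ray("top",T(97,418,4.5,170,75+300/4.5),.05)
P["clamp top R"]=ray("top",T(341,409,4.5,170,75+300/4.5),.05)
P["hold top L"]=ray("top",T(97,467,6,310,130),.05)
P["hold top R"]=ray("top",T(412,493,6,310,130),.05)
P["clamp sc R"]=ray("scene",T(568,58,3,130,195),.05)
P["clamp sc L"]=ray("scene",T(714,75,3,130,195),.05)
P["hold sc R"]=ray("scene",T(206,34,3,130,195),.05)
P["hold sc L"]=ray("scene",T(337,63,3,130,195),.05)
# rack rail front ends z .036
P["crack L"]=ray("top",T(79,265,4.5,170,75+300/4.5),.036)
P["crack R"]=ray("top",T(355,252,4.5,170,75+300/4.5),.036)
P["hrack L"]=ray("top",T(72,418,6,310,130),.036)
P["hrack R"]=ray("top",T(438,452,6,310,130),.036)
P["cone base"]=ray("top",T(280,125,6,310,130),.02)
for u in((117,190),(102,208),(165,258)):P["mallet%s"%(u,)]=ray("top",u,.027)
P["sleeve"]=ray("top",(285,298),.04);P["stand"]=ray("top",(466,228),.02)
for k,v in P.items():print(k,v.round(4))
for a in("clamp top","hold top","clamp sc","hold sc","crack","hrack"):
    d=P[a+" L"]-P[a+" R"];print(a,np.linalg.norm(d).round(4),"yaw of inward",np.degrees(np.arctan2(-d[0],d[1])).round(2),((P[a+" L"]+P[a+" R"])/2).round(4))
E
```

```text
clamp top L [0.5246 0.2222 0.05  ]
clamp top R [0.5269 0.0875 0.05  ]
hold top L [ 0.5847 -0.1138  0.05  ]
hold top R [ 0.5711 -0.2443  0.05  ]
clamp sc R [0.5336 0.0911 0.05  ]
clamp sc L [0.5269 0.2233 0.05  ]
hold sc R [ 0.5788 -0.2438  0.05  ]
hold sc L [ 0.5921 -0.1118  0.05  ]
crack L [0.6119 0.2361 0.036 ]
crack R [0.6162 0.0801 0.036 ]
hrack L [ 0.6074 -0.1053  0.036 ]
hrack R [ 0.5898 -0.2593  0.036 ]
cone base [ 0.7366 -0.2014  0.02  ]
mallet(117, 190) [0.6433 0.4195 0.027 ]
mallet(102, 208) [0.5974 0.4566 0.027 ]
mallet(165, 258) [0.4673 0.2927 0.027 ]
sleeve [ 0.364  -0.0075  0.04  ]
stand [ 0.528 -0.473  0.02 ]
clamp top 0.1347 yaw of inward 0.98 [0.5257 0.1548 0.05  ]
hold top 0.1312 yaw of inward -5.92 [ 0.5779 -0.1791  0.05  ]
clamp sc 0.1324 yaw of inward 2.9 [0.5302 0.1572 0.05  ]
hold sc 0.1327 yaw of inward -5.74 [ 0.5855 -0.1778  0.05  ]
crack 0.156 yaw of inward 1.56 [0.6141 0.1581 0.036 ]
hrack 0.155 yaw of inward -6.52 [ 0.5986 -0.1823  0.036 ]
```

```bash
python3 - <<'E'
from h import *
from scipy.spatial.transform import Rotation as Rn
q=observe()["tcp_rot"];print(Rn.from_quat([*q[1:],q[0]]).as_matrix().round(3))
E
```

```text
[[ 0.923 -0.001  0.385]
 [-0.385 -0.002  0.923]
 [-0.    -1.    -0.002]]
```

Candidates for the tray to push: left tray at top (219,233), holding two dark slotted straps at (208,173) and (231,178), and drawn out of its rack by about 85 mm; right tray at top (352,209), holding the cone at (357,146), almost home. The red strap (283,125) and turquoise straps (150,140), (283,205), (208,298) are loose on the bench and get left alone. The crops confirm the choice: push the left tray, then hook the right one.

Next I move to a point in front of the clamp lip with the fingers closed.

>>> {"api": "jog_arm", "payload": {"increments": [[8.0, -13.3, 0, 2.45], [8.0, -13.3, 0, 2.45], [8.0, -13.3, 0, 2.45], [8.0, -13.3, 0, 2.45], [8.0, -13.3, 0, 2.45], [8.0, -13.3, 0, 2.45], [8.0, -13.3, 0, 2.45], [8.0, -13.3, 0, 2.45], [8.0, -13.3, 0, 2.45], [8.0, -13.3, -2, 2.45], [8.0, -13.3, -4, 2.45], [8.0, -13.3, -5.5, 2.45], [8.0, -13.3, -6.5, 2.45], [8.0, -13.3, -6.5, 2.45]], "gripper": 0}}

```text
time_s: 1.85
tool_pos: [0.4681, 0.1555, 0.0247]
tcp_rot: [-0.707, 0.707, 0.01, -0.014]
ft_force: [-0.5, -0.4, 0.1]
opening: 0.0005
```

```bash
python3 - <<'E'
from h import *
a=camera("top");cv2.imwrite("pics/t1.png",cv2.resize(a[100:310,130:330],None,fx=2.8,fy=2.8,interpolation=cv2.INTER_CUBIC))
s=camera("scene");cv2.imwrite("pics/s1.png",cv2.resize(s[120:340,220:420],None,fx=2.7,fy=2.7,interpolation=cv2.INTER_CUBIC))
E
```

```text
(no output)
```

View pics/t1.png

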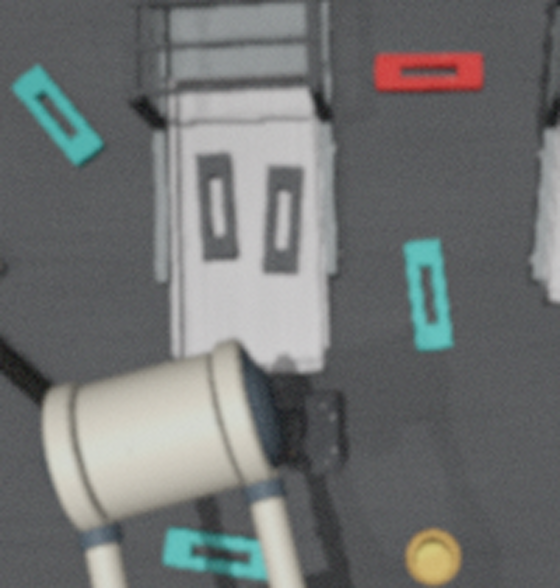

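View pics/s1.png

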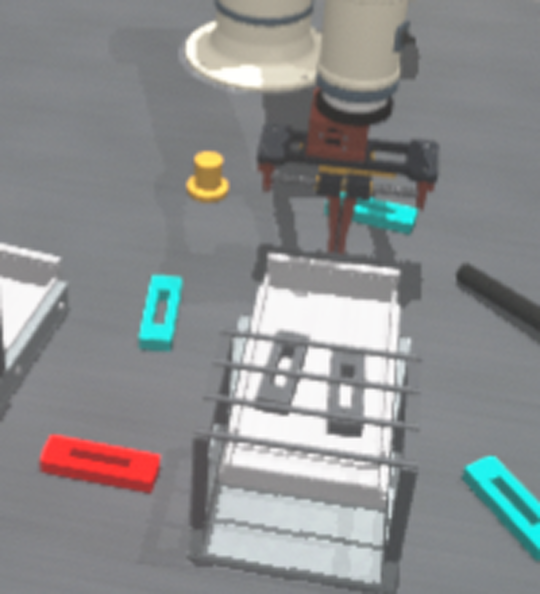

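Top (285,365 in the crop) shows the fingertip just in front of the lip. The scene view shows it centred on the lip, with both straps in the tray. I push slowly in the first stretch.

>>> {"api": "jog_arm", "payload": {"increments": [[0.4, 0.01, 0, 0], [0.8, 0.02, 0, 0], [1.2, 0.04, 0, 0], [1.5, 0.05, 0, 0], [1.7, 0.06, 0, 0], [1.9, 0.06, 0, 0], [2.1, 0.07, 0, 0], [2.3, 0.08, 0, 0], [2.5, 0.08, 0, 0], [2.7, 0.09, 0, 0], [2.9, 0.1, 0, 0], [3.1, 0.11, 0, 0], [3.3, 0.11, 0, 0], [3.5, 0.12, 0, 0], [3.6, 0.12, 0, 0]]}}

```text
time_s: 3.82
tool_pos: [0.5791, 0.1585, 0.0275]
tcp_rot: [0.707, -0.707, -0.012, 0.012]
ft_force: [-3.2, -1.4, 0.3]
opening: 0.0004
```

>>> {"api": "jog_arm", "payload": {"increments": [[0.1, 0, 0, 0], [0.2, 0.01, 0, 0], [0.3, 0.01, 0, 0], [0.3, 0.01, 0, 0]]}}

```text
time_s: 4.32
tool_pos: [0.5883, 0.159, 0.0277]
tcp_rot: [0.707, -0.707, -0.012, 0.011]
ft_force: [-1.9, -0.3, -0.9]
opening: 0.0007
```

>>> {"api": "jog_arm", "payload": {"increments": [[0.1, 0, 0, 0], [0.2, 0.01, 0, 0], [0.2, 0.01, 0, 0]]}}

```text
time_s: 4.7
tool_pos: [0.5914, 0.1591, 0.0278]
tcp_rot: [-0.707, 0.707, 0.01, -0.014]
ft_force: [-13.5, -2.3, 7.0]
opening: 0.0002
```

The force rose from 2 N to 13 N and the tip fell short of its commanded position, which suggests the rear stop. A small extra push should confirm it.

>>> {"api": "jog_arm", "payload": {"increments": [[0.1, 0, 0, 0], [0.1, 0, 0, 0], [0.1, 0, 0, 0]]}}

```text
time_s: 5.08
tool_pos: [0.5914, 0.1591, 0.0279]
tcp_rot: [-0.707, 0.707, 0.007, -0.016]
ft_force: [-25.8, -2.5, 13.2]
opening: 0.0002
```

```bash
python3 - <<'E'
from h import *
o=observe();print(o["tool_pos"],o["ft_force"])
E
```

```text
[0.5913842  0.15908153 0.02786041] [-25.83497542  -2.49991665  13.17311478]
```

At the stop: the tip did not move while the force doubled. I back off, rise, and look.

>>> {"api": "jog_arm", "payload": {"increments": [[-0.5, 0, 0, 0], [-1.5, 0, 0, 0], [-1.5, 0, 2, 0], [-1.5, 0, 4, -0.4], [-2, -2, 5.5, -0.8], [-3, -3.5, 6, -0.8], [-3, -3.5, 6, -0.8]]}}

```text
time_s: 5.95
tool_pos: [0.5074, 0.0519, 0.2116]
tcp_rot: [0.706, -0.706, 0.036, -0.042]
ft_force: [-0.1, 1.0, 0.2]
opening: 0.0002
```

```bash
python3 - <<'E'
from h import *
a=camera("top");cv2.imwrite("pics/t2.png",cv2.resize(a[70:280,170:410],None,fx=3.2,fy=2.8*0+3.2,interpolation=cv2.INTER_CUBIC)[:600])
s=camera("scene");cv2.imwrite("pics/s2.png",cv2.resize(s[140:340,130:400],None,fx=2.9,fy=2.9,interpolation=cv2.INTER_CUBIC))
E
```

```text
(no output)
```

View pics/t2.png

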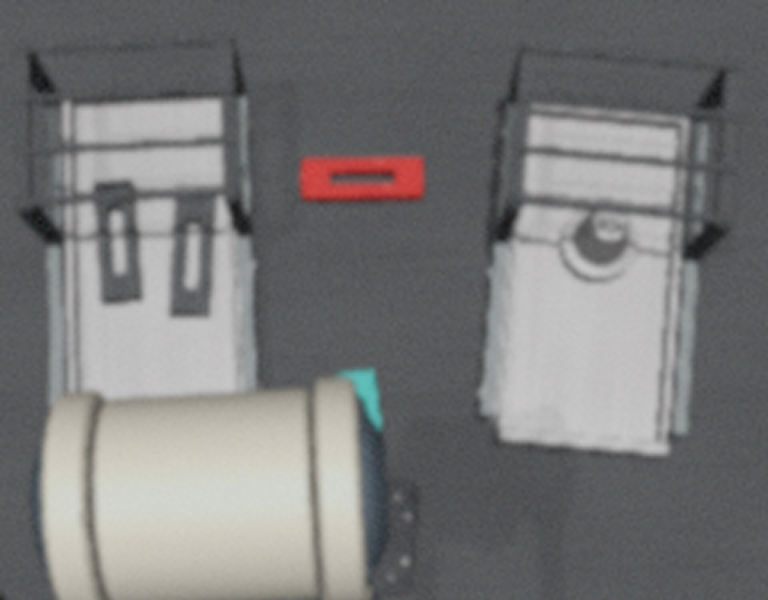

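View pics/s2.png

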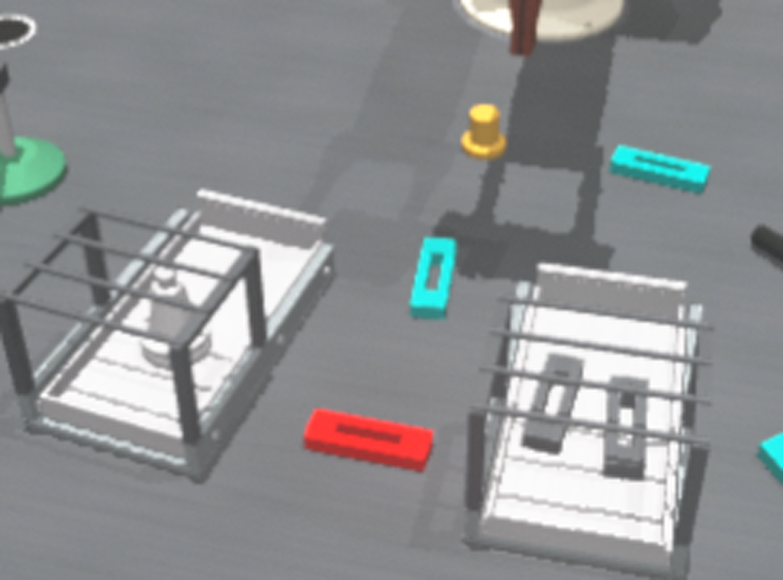

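Top (580,445 in the crop) shows the holder lip unobstructed. The scene shows the clamp tray home, its rear wall at the rear of the rack and both straps inside. The cone is upright. I go above the gap behind the holder lip, stop just above it, and check.

>>> {"api": "jog_arm", "payload": {"increments": [[1.5, -2, 0, 0], [2.5, -4, 0, 0], [3.6, -6, 0, 0], [3.6, -7.8, 0, 0], [3.6, -7.8, 0, 0], [3.6, -7.8, -1.5, 0], [3.6, -7.8, -3, 0], [3.6, -7.8, -4.4, 0], [3.6, -7.8, -4.7, 0], [3.6, -7.8, -4.7, 0]]}}

```text
time_s: 7.3
tool_pos: [0.6151, -0.1788, 0.0667]
tcp_rot: [0.706, -0.706, 0.037, -0.037]
ft_force: [-0.1, -0.3, 0.7]
opening: 0.0004
```

```bash
python3 - <<'E'
from h import *
o=observe();p=o["tool_pos"];print(p,o["tcp_rot"])
a=camera("top");cv2.imwrite("pics/t3.png",cv2.resize(a[120:260,290:430],None,fx=4,fy=4,interpolation=cv2.INTER_CUBIC))
s=camera("scene");print("tip px",pix("scene",p),"below on floor",pix("scene",[p[0],p[1],.013]))
cv2.imwrite("pics/s3.png",cv2.resize(s[150:300,130:280],None,fx=4,fy=4,interpolation=cv2.INTER_CUBIC))
E
```

```text
[ 0.61514556 -0.17875791  0.0666933 ] [ 0.70629858 -0.70594843  0.0374237  -0.03712953]
tip px [215.41109962 212.08648151] below on floor [216.8500589  227.66790726]
```

View pics/t3.png

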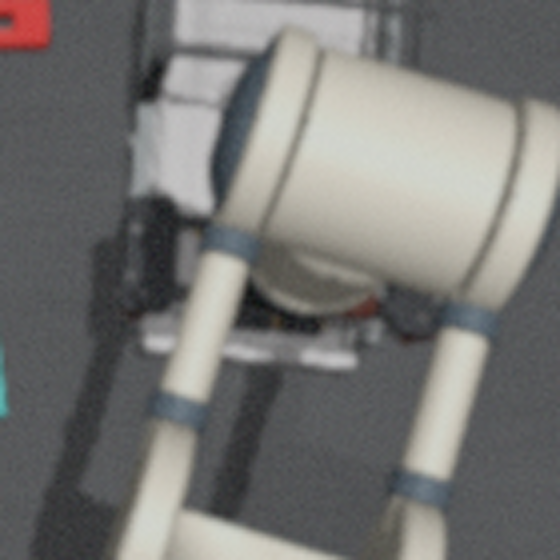

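View pics/s3.png

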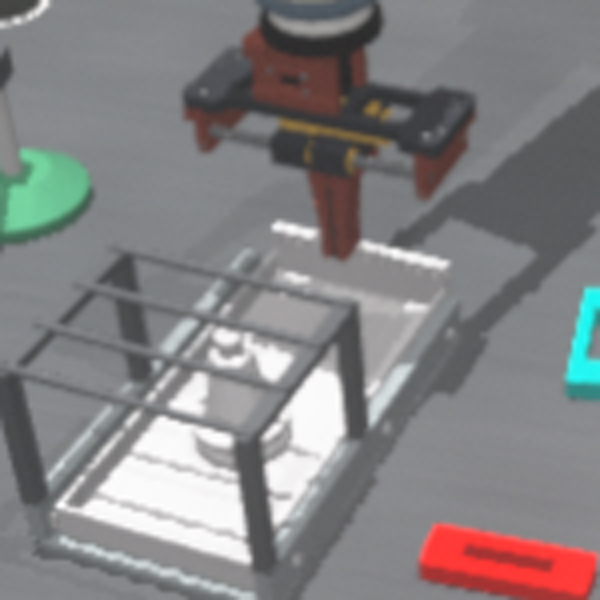

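The scene shows the fingertip (crop (340,255)) just behind the lip. Its point on the floor lies at crop (347,311), inside the bare part and clear of the cone. Down to just above the floor.

>>> {"api": "jog_arm", "payload": {"increments": [[0, 0, -0.5, 0], [0, 0, -1.0, 0], [0, 0, -1.4, 0], [0, 0, -1.4, 0]]}}

```text
time_s: 7.9
tool_pos: [0.6136, -0.1796, 0.0224]
tcp_rot: [0.706, -0.706, 0.039, -0.037]
ft_force: [-0.6, 0.2, -1.1]
opening: 0.0001
```

```bash
python3 - <<'E'
from h import *
o=observe();p=o["tool_pos"];print(p,o["ft_force"])
s=camera("scene")
cv2.imwrite("pics/s4.png",cv2.resize(s[170:300,130:280],None,fx=4,fy=4,interpolation=cv2.INTER_CUBIC))
E
```

```text
[ 0.61362267 -0.1796379   0.0224187 ] [-0.5865688   0.18456169 -1.08989019]
```

View pics/s4.png

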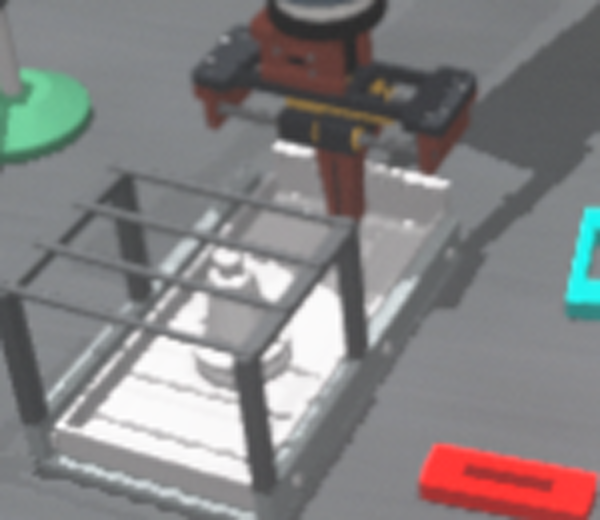

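The tip is inside behind the lip, with no contact force. I draw out slowly along the tray axis, starting gently.

>>> {"api": "jog_arm", "payload": {"increments": [[-0.1, 0.01, 0, 0], [-0.2, 0.02, 0, 0], [-0.3, 0.03, 0, 0], [-0.38, 0.04, 0, 0], [-0.45, 0.05, 0, 0], [-0.55, 0.06, 0, 0], [-0.67, 0.07, 0, 0], [-0.8, 0.08, 0, 0], [-0.95, 0.1, 0, 0], [-1.1, 0.11, 0, 0], [-1.25, 0.13, 0, 0], [-1.4, 0.15, 0, 0], [-1.55, 0.16, 0, 0], [-1.7, 0.18, 0, 0], [-1.85, 0.19, 0, 0], [-2.0, 0.21, 0, 0], [-2.12, 0.22, 0, 0], [-2.22, 0.23, 0, 0], [-2.28, 0.24, 0, 0], [-2.3, 0.24, 0, 0]]}}

```text
time_s: 10.45
tool_pos: [0.5457, -0.1728, 0.0247]
tcp_rot: [-0.706, 0.706, -0.038, 0.038]
ft_force: [2.6, 1.7, 0.9]
opening: 0.0003
```

```bash
python3 - <<'E'
from h import *
o=observe();p=o["tool_pos"];print(p,o["ft_force"])
s=camera("scene")
cv2.imwrite("pics/s5.png",cv2.resize(s[150:300,130:280],None,fx=4,fy=4,interpolation=cv2.INTER_CUBIC))
E
```

```text
[ 0.54571297 -0.17280825  0.0246998 ] [2.64160275 1.74567107 0.92802845]
```

View pics/s5.png

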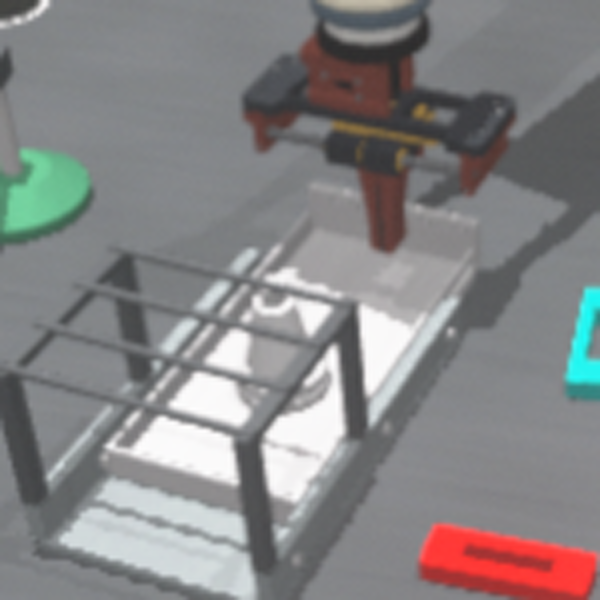

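The tray follows, the cone is still upright, and the force is about 3 N. Continuing.

>>> {"api": "jog_arm", "payload": {"increments": [[-0.07, 0.01, 0, 0], [-0.17, 0.02, 0, 0], [-0.3, 0.03, 0, 0], [-0.45, 0.05, 0, 0], [-0.6, 0.06, 0, 0], [-0.75, 0.08, 0, 0], [-0.9, 0.09, 0, 0], [-1.05, 0.11, 0, 0], [-1.2, 0.13, 0, 0], [-1.35, 0.14, 0, 0], [-1.5, 0.16, 0, 0], [-1.65, 0.17, 0, 0], [-1.8, 0.19, 0, 0], [-1.95, 0.2, 0, 0], [-2.07, 0.22, 0, 0], [-2.17, 0.23, 0, 0], [-2.25, 0.24, 0, 0], [-2.32, 0.24, 0, 0], [-2.37, 0.25, 0, 0], [-2.4, 0.25, 0, 0]]}}

```text
time_s: 13.0
tool_pos: [0.4737, -0.1651, 0.0246]
tcp_rot: [0.706, -0.706, 0.038, -0.038]
ft_force: [3.3, 1.3, -0.9]
opening: 0.0005
```

>>> {"api": "jog_arm", "payload": {"increments": [[-0.07, 0.01, 0, 0], [-0.14, 0.02, 0, 0], [-0.21, 0.02, 0, 0], [-0.28, 0.03, 0, 0], [-0.28, 0.03, 0, 0]]}}

```text
time_s: 13.62
tool_pos: [0.4649, -0.1645, 0.0246]
tcp_rot: [-0.706, 0.706, -0.038, 0.038]
ft_force: [0.9, -0.5, -0.2]
opening: 0.0009
```

>>> {"api": "jog_arm", "payload": {"increments": [[-0.07, 0.01, 0, 0], [-0.14, 0.01, 0, 0], [-0.2, 0.02, 0, 0], [-0.2, 0.02, 0, 0]]}}

```text
time_s: 14.12
tool_pos: [0.459, -0.1638, 0.0246]
tcp_rot: [-0.706, 0.706, -0.038, 0.038]
ft_force: [1.7, 0.7, -0.4]
opening: 0.0002
```

>>> {"api": "jog_arm", "payload": {"increments": [[-0.07, 0.01, 0, 0], [-0.14, 0.01, 0, 0], [-0.14, 0.01, 0, 0]]}}

```text
time_s: 14.5
tool_pos: [0.4569, -0.1636, 0.0248]
tcp_rot: [-0.706, 0.706, -0.036, 0.039]
ft_force: [10.8, -0.6, -5.2]
opening: 0.0005
```

>>> {"api": "jog_arm", "payload": {"increments": [[-0.07, 0.01, 0, 0], [-0.12, 0.01, 0, 0], [-0.12, 0.01, 0, 0]]}}

```text
time_s: 14.88
tool_pos: [0.4569, -0.1636, 0.0249]
tcp_rot: [-0.706, 0.706, -0.033, 0.042]
ft_force: [26.1, -3.5, -15.2]
opening: 0.0006
```

It has hit the stop: the tip held still at x = 0.4569 while the force rose from 11 to 26 N. I release backwards, rise straight up, move clear and look.

>>> {"api": "jog_arm", "payload": {"increments": [[0.2, -0.02, 0, 0], [0.5, -0.05, 0, 0], [0.5, -0.05, 0, 0], [0.5, -0.05, 1, 0], [0.5, -0.05, 2.5, 0], [0.5, -0.05, 4.5, 0], [0.5, -0.05, 6.5, 0], [-1, 1.5, 6.5, 0], [-2, 3.5, 6.5, 0], [-2, 5.5, 6.5, 0], [-2, 6, 6.5, 0], [-2, 6, 6.5, 0]]}}

```text
time_s: 16.38
tool_pos: [0.3912, 0.0177, 0.2197]
tcp_rot: [-0.706, 0.706, -0.037, 0.037]
ft_force: [0.3, 0.1, -0.6]
opening: 0.0004
```

```bash
python3 - <<'E'
from h import *
o=observe();print(o["time_s"],o["tool_pos"],o["ft_force"])
a=camera("top");cv2.imwrite("pics/t6.png",a[60:320,60:520]);cv2.imwrite("pics/t6z.png",cv2.resize(a[70:275,310:410],None,fx=2.9,fy=2.9,interpolation=cv2.INTER_CUBIC))
s=camera("scene");cv2.imwrite("pics/s6.png",cv2.resize(s[140:340,100:480],None,fx=2.1,fy=2.1,interpolation=cv2.INTER_CUBIC))
E
```

```text
16.375 [0.39116652 0.01772816 0.21973618] [ 0.27753053  0.0963351  -0.57441893]
```

View pics/t6.png

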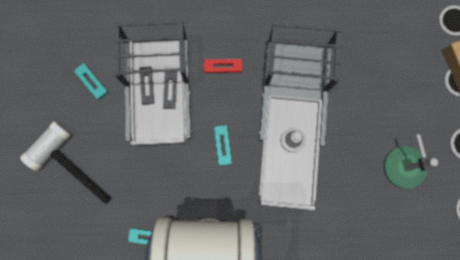

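View pics/s6.png

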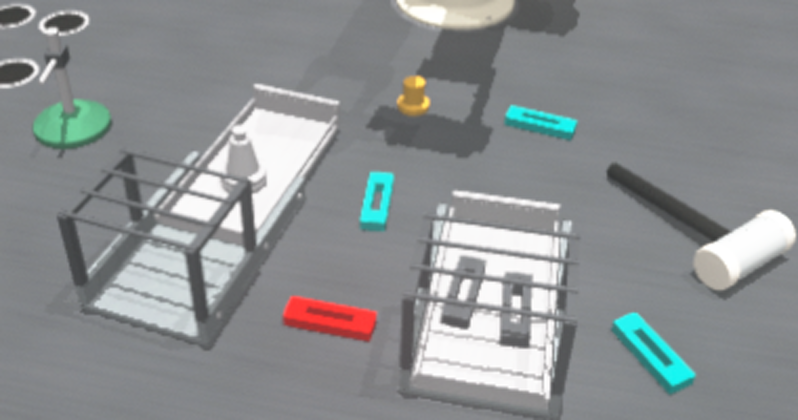

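View pics/t6z.png

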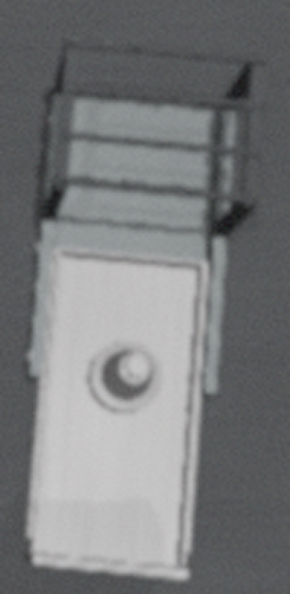

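The top crop shows the holder tray fully forward, lip at (110,570), with the cone standing at (125,375). The clamp tray is home with both straps in it, and the mallet, stand, sleeve and look-alikes haven't moved. One quick numeric check of the travel of both trays:

```bash
python3 - <<'E'
from h import *
def T(x,y,s,ox,oy):return ((x+.5)/s-.5+ox,(y+.5)/s-.5+oy)
a=ray("top",T(33,565,2.9,310,70),.05);b=ray("top",T(188,580,2.9,310,70),.05);m=(a+b)/2
print(m,np.linalg.norm(m-[.5779,-.1791,.05]))
q=(ray("scene",T(453,193,2.1,100,140),.05)+ray("scene",T(560,206,2.1,100,140),.05))/2
print("clamp",q, np.linalg.norm(q-[.5302,.1572,.05]))
i=cv2.imread("pics/scene0.png").astype(int);j=camera("scene").astype(int)
E
```

```text
[ 0.43623674 -0.16296609  0.05      ] 0.14257904023429044
clamp [0.60841108 0.15967732 0.05      ] 0.07825030772616069
```

```bash
python3 -c "
from h import *
print(job_done())"
```

```text
the job is handed in; nothing more can be done
None
```

I pushed the strap-clamp tray home with the closed fingertips. I then hooked them behind the toolholder tray's lip and drew it out to its stop. The job was handed in at about 16.5 s with the arm clear.

- **Clamp tray:** at the rear stop the tip held still while the force rose from 13 to 26 N. The camera gives about 78 mm of travel, and the lip now stands about 6 mm in front of the rack, within the stated 4–12 mm.
- **Toolholder tray:** at the front stop the tip held still while the force rose from 11 to 26 N. The camera gives about 143 mm of travel. That fits the 150 mm stop if the tray began about 7 mm short of home, within the stated 10 mm. I did not measure the starting gap separately.
- **Everything else:** in the last pictures the toolholder stands upright and both straps are in their tray. By eye, the mallet, stand, sleeve and look-alikes are where they were. I did not compare those positions numerically.

No check failed. The two cameras' readings of the lip positions differed by 5–8 mm along x. Part of that is because the top camera also sees the lip's front face.

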